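Slide the tall fixture home and latch it

ROBOT

A 6-joint arm with a two-finger parallel gripper is mounted at the origin on the work surface. World frame = base frame: x ahead of the robot, y to its left, z up, the work surface at z = 0. Lengths are in m, angles in rad, forces in N, time in s.
With the tool pointing down it reaches from about 0.375 to 0.925 m from the base axis. Payload 5.7 kg.
Tool frame: the origin (TCP) lies where the fingers leave the gripper's body, on its centre line; the fingertips stand 80 mm ahead of it and the grasp point (between the pads) lies 61 mm ahead of it; z points along the fingers, x is the direction in which the jaws open and shut, and the axes are right-handed (so a half turn about z gives the same grasp; the last joint's range is limited). The gripper opens to 88 mm and grips with 3 to 60 N. Pads are 20 mm wide; open, the fingers measure 115 mm over their backs; the gripper's body (75 mm by 178 mm) begins 61 mm behind the grasp point.
Start: joints at [0.995, 0.359, 1.51, -0, 1.272, -0.115], TCP at [0.267, 0.537, 0.303] pointing down, gripper open.
Joint ranges: [-2.97, 2.97], [-1.01, 2.36], [0.21, 2.38], [-0.96, 4.11], [0.2, 2.71], [-2.98, 2.98]. Speed limits (rad/s): [2.39, 2.39, 3.14, 3.14, 3.14, 3.14].

INTERFACE

Orientations are given as a 3x3 rotation matrix whose columns are the frame's x, y, z axes.
In Python, from bench import robot gives the robot as it stands.
- The arm moves only by the tool apply_moves, never from a script. Its argument "rows" is a list of rows, each an object of numbers: "x", "y", "z": the shift along the world's x, y, z in m; "wx", "wy", "wz": the turn, a rotation vector about the world's x, y, z in degrees. In form: [{"x": .., "y": .., "z": .., "wx": .., "wy": .., "wz": ..}, ...]. A call has exactly 8 rows; each row is the pose to reach, as a shift and turn from the pose commanded when the call began; what a row does not reach only later rows make up. A row lasts 1/12 s, in which the tool goes at most 41.7 mm and 7.16 degrees, less where a joint would pass 70% of its speed; a pose out of reach is approached as far as the arm can. A call with a gripper value outside its range is refused whole. "hand" is the finger opening in m, from 0 to 0.0878, set as the call begins (left out, the last holds). The fingers move at their own pace and stop on an object; "newtons" is the grip in N (left out, the last holds). Time passes only in rows, so rows that repeat a pose let the fingers close, or fill a call up. It gives the time, the measured TCP pose, the force and the opening at its end, in the units of the state.
- robot.sense(): the state, without advancing time (a new reading comes with each control period).
- robot.snapshot(name): name is "side" or "top" or "wrist"; returns a dict with "frame" (480x640x3 uint8, red, green, blue), "fx", "fy", "cx", "cy" (pixels), "dist" ([k1, k2, p1, p2, k3] as OpenCV has them; the pictures are not rectified), "extrinsics" (4x4, takes a point from camera to world coordinates); the wrist camera has in their place "T_tool_cam" (4x4, takes a point from camera to tool coordinates, whose origin is the TCP and whose axes are the tool frame's). Camera axes: x right, y down, z forward; pixel columns grow to the right and rows downward; lengths in m; the calibration is good to about 2 mm. A picture is of the moment at which its call begins: read the wrist's pose just before it. There is no depth.
- robot.hand_in(): hands the job in, once; it reports no verdict.
The state is a dict: "clock": time; "joint_pos": joint angles; "joint_vel": joint speeds; "tau": joint torques, N m; "tcp_pos": TCP position; "tcp_rot": TCP orientation; "ft_force": force on the tool from outside, world axes, zero at the start; "moment": the same for the moment, N m; "width": finger opening in m.
Only numpy, scipy, OpenCV 4.12 (cv2) and the standard library are available. Lean on these libraries where they do the work, as an engineer would, in place of code of your own. Each camera call takes 0.05 s, during which the arm holds its last target. There are 200 camera calls.

TASK

Push the tall, top-heavy fixture along the bench into its docking station until its base plate sits square against the end stop, then swing the latch bar fully shut behind the plate. Push low, on the base plate only: the fixture must slide, not tip or be lifted, and its tall upper part must not be pushed. Leave the other things on the bench alone.

Things in the scene. Friction and masses are not known exactly. Their poses are not given: they have to be found in the camera images.
- fixture: The load, 2 to 3 kg, needing about 9 to 20 N to slide; pushed high up it tips over its front edge. Dark steel base plate 150 x 140 x 30 mm. Origin on the plate's underside: the plate spans x -80 (rear edge, to push on) to +70 mm (front edge, meets the end stop), y +-70, z 0 to 30 mm. x is its direction of travel, z up. The rear 80 mm is a bare step.
- upper: The tall part fixed on the base plate: mint-green block at x 0 to 66, y -46 to 46, z 30 to 160 mm in the fixture's frame, with a steel casting on it up to z = 235 mm. Same origin and axes as fixture.
- station: Fixed steel bars. Origin and axes coincide with the fixture's when it is fully home; x points into the station (to the robot's right). End stop: bar across, inner face at x = 70, 34 mm high. Two guide rails, inner faces at y = +-77, 22 mm high, straight from x = -20 to 70, flaring out 18 deg from x = -20 to -67. Latch pivot post, radius 14, 50 mm high, at x = -92, y = 118 mm.
- latch (a joint): Angle of the latch bar about its upright pivot: 0 = shut (hard stop), bar across the lane, pointing along the station's -y; pi/2 = pointing along its -x; 2.7 = fully open outwards. Stays where left (0.06 N m friction). Bar 16 mm wide, z 8 to 28 mm, 130 mm long from the pivot, with a round black grip, radius 11, z 28 to 62, 121 mm out. Shut, it stands 4 mm behind the home plate.
- latch_mid (a point): Point on the centreline of the latch bar, 85 mm from the pivot, 18 mm above the bench; moves with the bar. Its y axis points along the bar, towards the pivot.
- latch_pivot (a point): The latch's pivot axis, 18 mm above the bench.
- housing: Bystander: loose bare steel casting, round, 66 mm wide, 73 mm high; origin at the centre of its underside.
- flange: Bystander: loose flat steel ring, 68 mm wide, 14 mm high, hole 40 mm; origin at the centre of its underside.
- jar: Bystander: loose grey plastic jar with a black cap, 56 mm wide, 85 mm high; origin at the centre of its underside.
There are look-alikes about, which are no part of the job. What is shaped like the fixture but red is not meant.

How it is judged:
On the way, in this order (a step that is already met when the one before it is completed fails the run):
1. the fixture is home, square against the end stop, while the latch is still open (x of fixture in the frame of station above -0.006 m and horizontal distance between fixture and station below 0.015 m and angle between the x axis of fixture and the x axis of station, either way round below 0.06 rad and value of joint latch above 0.8 rad), for 0.2 s.
2. the latch bar is shut behind the plate (value of joint latch below 0.12 rad), for 0.2 s.
At the end, for the whole second after the job is handed in: The fixture stands upright and still on the bench in the station: base plate within 6 mm of the end stop, within 15 mm of the exact home place, square within 3.4 degrees, and the latch bar is shut (joint below 0.12 rad) (x of fixture in the frame of station above -0.006 m and horizontal distance between fixture and station below 0.015 m and angle between the x axis of fixture and the x axis of station, either way round below 0.06 rad and angle between fixture's own z axis and vertical below 0.04 rad and height (world z) of fixture below 0.004 m and linear speed of fixture below 0.01 m/s and value of joint latch below 0.12 rad); the robot touches nothing.
It fails at once if the fixture tips more than 7 degrees (angle between fixture's own z axis and vertical above 0.12 rad).
It fails at once if the fixture is lifted off the bench (height (world z) of fixture above 0.012 m).
It fails at once if the robot pushes the fixture's upper part (more than 3 N) (contact force between upper and the fingers above 3 N or contact force between upper and the arm above 3 N).
It fails at once if a bystander is moved more than 20 mm (distance of any of housing, flange, jar from where it was at the start of the episode above 0.02 m).
It also fails if it takes over 72 s, if anything falls off the work surface, if the arm or the gripper's body presses on something with over 40 N, if the wrist force passes 120 N, or if a joint passes its speed limit or range.

## Working session

There is one attempt and no reset: what is moved stays moved. The work goes in short steps, Python scripts to look and compute and a tool call to move; the robot and the scene stay as the last step left them, time stands still between calls to the robot, and variables do not carry over. Pictures are saved under pics/ and viewed, about 8 in all and at most 12, crops included, and the job is handed in when it is done.

Besides the shell and the picture viewer there is one more tool, called by a JSON object that holds its "name" and its "arguments". apply_moves: Moves the arm, as the interface text tells. Its arguments: {"type":"object","properties":{"rows":{"type":"array"},"hand":{"type":"number"},"newtons":{"type":"number"}},"required":["rows"]}

```bash
mkdir -p pics; ls; cat > h.py <<'E'
import numpy as np,cv2
from bench import robot
def snap(n,fn=None):
    st=robot.sense(); s=robot.snapshot(n)
    K=np.array([[s['fx'],0,s['cx']],[0,s['fy'],s['cy']],[0,0,1.]]);d=np.array(s['dist'],float)
    if 'extrinsics' in s: T=np.array(s['extrinsics'])
    else:
        W=np.eye(4);W[:3,:3]=st['tcp_rot'];W[:3,3]=st['tcp_pos'];T=W@np.array(s['T_tool_cam'])
    im=np.array(s['frame'])[:,:,::-1].copy()
    if fn: cv2.imwrite('pics/'+fn,im); np.savez('pics/'+fn+'.npz',im=im,K=K,d=d,T=T)
    return im,K,d,T
def load(fn):
    z=np.load('pics/'+fn+'.npz');return z['im'],z['K'],z['d'],z['T']
def ray(uv,K,d,T,z):
    p=cv2.undistortPoints(np.array(uv,float).reshape(-1,1,2),K,d).reshape(-1,2)
    r=np.c_[p,np.ones(len(p))]@T[:3,:3].T;o=T[:3,3]
    return o+r*((z-o[2])/r[:,2])[:,None]
def proj(P,K,d,T):
    R=T[:3,:3].T;t=-R@T[:3,3]
    return cv2.projectPoints(np.array(P,float).reshape(-1,1,3),cv2.Rodrigues(R)[0],t,K,d)[0].reshape(-1,2)
E
python3 -c "
from h import *
np.set_printoptions(precision=3,suppress=True)
for n in ['top','side']:
  im,K,d,T=snap(n,n+'0.png');print(n,T,K[0,0],d)
print(robot.sense())
"
```

```text
pics
top [[-0.145 -0.967  0.211  0.321]
 [-0.989  0.143 -0.026  0.06 ]
 [-0.005 -0.213 -0.977  1.326]
 [ 0.     0.     0.     1.   ]] 552.2724940348351 [-0.136  0.     0.     0.     0.   ]
side [[ 0.873 -0.273  0.404  0.167]
 [-0.487 -0.526  0.697 -0.706]
 [ 0.022 -0.805 -0.593  0.674]
 [ 0.     0.     0.     1.   ]] 520.8788855975633 [-0.112  0.     0.     0.     0.   ]
{'clock': 0.1, 'joint_pos': array([ 0.995,  0.359,  1.511,  0.   ,  1.273, -0.115]), 'joint_vel': array([ 0.001, -0.002, -0.002,  0.   , -0.001,  0.002]), 'tau': array([ -0.001, -51.636, -27.141,   0.068,   0.028,  -0.   ]), 'tcp_pos': array([0.267, 0.537, 0.302]), 'tcp_rot': array([[ 0.445,  0.896, -0.001],
       [ 0.896, -0.445, -0.001],
       [-0.002, -0.   , -1.   ]]), 'ft_force': array([ 0.421, -0.052,  0.714]), 'moment': array([-0.045,  0.021, -0.038]), 'width': 0.08782113142396811}
```

View pics/top0.png

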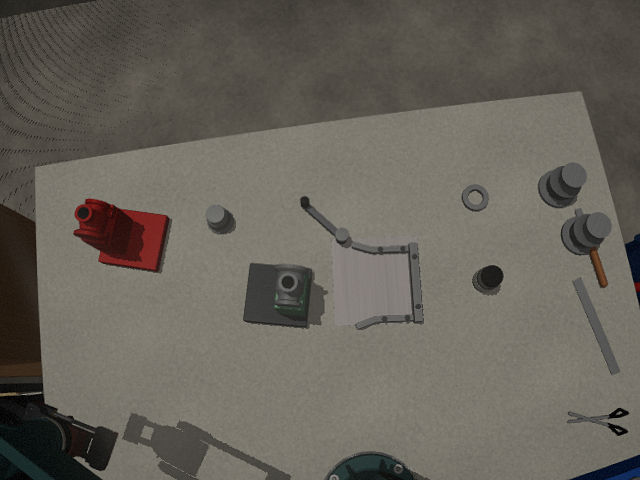

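View pics/side0.png

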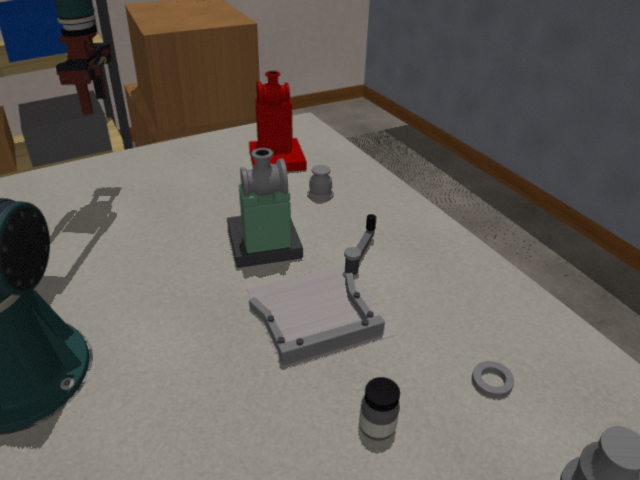

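The top view shows the dark plate at about (247–313, 263–327). The station's end stop is at (417, 243–322), the latch pivot at (343, 236) and the black grip at (305, 202). The red look-alike is on the far left. The side view agrees. I'll zoom in to get the corners.

```bash
python3 -c "
from h import *
im=load('top0.png')[0]
c=cv2.resize(im[190:340,235:435],None,fx=4,fy=4,interpolation=cv2.INTER_CUBIC)
c=cv2.convertScaleAbs(c,alpha=1.6,beta=10)
for k in range(0,200,20):
  cv2.putText(c,str(235+k),(k*4,10),0,.35,(0,0,255));cv2.line(c,(k*4,12),(k*4,18),(0,0,255))
for k in range(0,150,10):
  cv2.putText(c,str(190+k),(0,k*4+4),0,.35,(0,0,255))
cv2.imwrite('pics/c1.png',c)
"
```

```text
(no output)
```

View pics/c1.png

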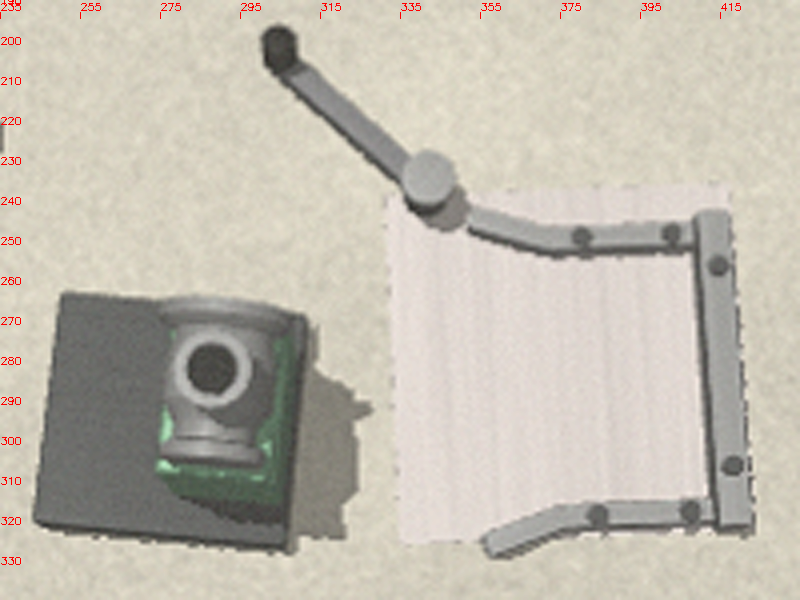

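```bash
cat > m.py <<'E'
from h import *
np.set_printoptions(precision=4,suppress=True)
a=load('top0.png')
im=a[0][190:340,235:435]
g=lambda P,z: ray(np.array(P)/4+[235-.375,190-.375],*a[1:],z)[:,:2]
pl=g([(62,292),(36,520),(290,545),(305,316)],.03)
print('plate',pl,[np.linalg.norm(pl[i]-pl[(i+1)%4]) for i in range(4)])
es=g([(697,225),(719,515)],.034);e=es[1]-es[0];print('stop',es,np.degrees(np.arctan2(e[1],e[0])))
r1=g([(562,252),(692,249)],.022);r2=g([(563,507),(710,501)],.022);print('rails',r1,r2)
for r in(r1,r2):
  e=r[1]-r[0];print(np.degrees(np.arctan2(e[1],e[0])))
for i in (0,1):
  e=(pl[3]-pl[0],pl[2]-pl[1])[i];print('plate side',np.degrees(np.arctan2(e[1],e[0])))
e=pl[1]-pl[0];print('rear',np.degrees(np.arctan2(e[1],e[0])))
print('post',g([(428,178)],.05),'grip',g([(280,45)],.062))
print('pt', ray([(220,214)],*a[1:],.073),'housing')
E
python3 m.py
```

```text
plate [[0.5955 0.1986]
 [0.4622 0.2303]
 [0.4264 0.0845]
 [0.5599 0.0566]] [np.float64(0.13700056059095247), np.float64(0.1500809454168566), np.float64(0.1363408579503596), np.float64(0.14645997806469446)]
stop [[ 0.5796 -0.1843]
 [ 0.4062 -0.1664]] 174.11384381622494
rails [[ 0.5775 -0.1025]
 [ 0.5677 -0.1809]] [[ 0.4256 -0.0778]
 [ 0.416  -0.1647]]
-97.07766635744136
-96.2980066986629
plate side -104.0923274597382
plate side -103.80443460453063
rear 166.63678410742924
post [[ 0.628  -0.0276]] grip [[0.7191 0.0482]]
pt [[0.7134 0.2513 0.073 ]] housing
```

{"name": "apply_moves", "arguments": {"rows": [{"x":0.02,"y":-0.02,"wz":-6},{"x":0.045,"y":-0.047,"wz":-13},{"x":0.07,"y":-0.074,"wz":-20},{"x":0.095,"y":-0.1,"wz":-27},{"x":0.12,"y":-0.127,"wz":-34},{"x":0.145,"y":-0.154,"wz":-41},{"x":0.17,"y":-0.18,"wz":-48},{"x":0.195,"y":-0.207,"wz":-55}], "hand": 0.0878}}

```text
invalid input at $.rows[0]: expected keys x, y, z, wx, wy, wz
```

{"name": "apply_moves", "arguments": {"rows": [{"x":0.025,"y":-0.027,"wz":-7},{"x":0.05,"y":-0.054,"wz":-14},{"x":0.075,"y":-0.081,"wz":-20},{"x":0.075,"y":-0.081,"z":-0.03,"wz":-22.5},{"x":0.075,"y":-0.081,"z":-0.06,"wz":-22.5},{"x":0.075,"y":-0.081,"z":-0.09,"wz":-22.5},{"x":0.075,"y":-0.081,"z":-0.12,"wz":-22.5},{"x":0.075,"y":-0.081,"z":-0.14,"wz":-22.5}]}}

```text
invalid input at $.rows[0]: expected keys x, y, z, wx, wy, wz
```

```bash
python3 -c "
from h import *
np.set_printoptions(precision=4,suppress=True)
s=robot.sense();print(s['clock'],s['tcp_pos'],s['tcp_rot'],s['ft_force'],s['joint_pos'])
snap('top','top1.png')"
```

```text
0.1 [0.2665 0.537  0.3019] [[ 0.4446  0.8957 -0.0009]
 [ 0.8957 -0.4446 -0.0014]
 [-0.0017 -0.0002 -1.    ]] [ 0.4212 -0.0524  0.7145] [ 0.9949  0.3594  1.5113  0.      1.2725 -0.1151]
```

All six keys are required in every row.

{"name": "apply_moves", "arguments": {"rows": [{"x":0.02,"y":-0.02,"z":0,"wx":0,"wy":0,"wz":-6},{"x":0.045,"y":-0.047,"z":0,"wx":0,"wy":0,"wz":-13},{"x":0.07,"y":-0.074,"z":0,"wx":0,"wy":0,"wz":-20},{"x":0.095,"y":-0.1,"z":0,"wx":0,"wy":0,"wz":-27},{"x":0.12,"y":-0.127,"z":0,"wx":0,"wy":0,"wz":-34},{"x":0.145,"y":-0.154,"z":0,"wx":0,"wy":0,"wz":-41},{"x":0.17,"y":-0.18,"z":0,"wx":0,"wy":0,"wz":-48},{"x":0.195,"y":-0.207,"z":0,"wx":0,"wy":0,"wz":-55}], "hand": 0.0878}}

```text
clock: 0.82
tcp_pos: [0.4626, 0.3289, 0.3025]
tcp_rot: [[0.99, 0.144, -0.0], [0.144, -0.99, -0.0], [-0.0, -0.0, -1.0]]
ft_force: [0.1, 0.7, -0.1]
width: 0.0879
```

{"name": "apply_moves", "arguments": {"rows": [{"x":0.025,"y":-0.027,"z":0,"wx":0,"wy":0,"wz":-7},{"x":0.05,"y":-0.054,"z":0,"wx":0,"wy":0,"wz":-14},{"x":0.075,"y":-0.081,"z":0,"wx":0,"wy":0,"wz":-20},{"x":0.075,"y":-0.081,"z":-0.03,"wx":0,"wy":0,"wz":-22.5},{"x":0.075,"y":-0.081,"z":-0.06,"wx":0,"wy":0,"wz":-22.5},{"x":0.075,"y":-0.081,"z":-0.09,"wx":0,"wy":0,"wz":-22.5},{"x":0.075,"y":-0.081,"z":-0.12,"wx":0,"wy":0,"wz":-22.5},{"x":0.075,"y":-0.081,"z":-0.14,"wx":0,"wy":0,"wz":-22.5}]}}

```text
clock: 1.48
tcp_pos: [0.5355, 0.2487, 0.1597]
tcp_rot: [[0.971, -0.241, -0.003], [-0.241, -0.971, -0.001], [-0.003, 0.002, -1.0]]
ft_force: [0.0, 0.4, 1.0]
width: 0.0876
```

```bash
python3 -c "
from h import *
np.set_printoptions(precision=4,suppress=True)
s=robot.sense();print(s['clock'],s['tcp_pos'],s['tcp_rot'],s['ft_force'],s['joint_pos'])
im=snap('side','side1.png')[0]
cv2.imwrite('pics/c2.png',cv2.resize(im[120:360,120:440],None,fx=2.5,fy=2.5))"
```

```text
1.4833 [0.5355 0.2487 0.1597] [[ 0.9706 -0.2407 -0.0033]
 [-0.2407 -0.9706 -0.001 ]
 [-0.003   0.0018 -1.    ]] [0.028  0.3537 1.0359] [0.3177 0.5056 1.6742 0.0001 0.9653 0.5608]
```

View pics/c2.png

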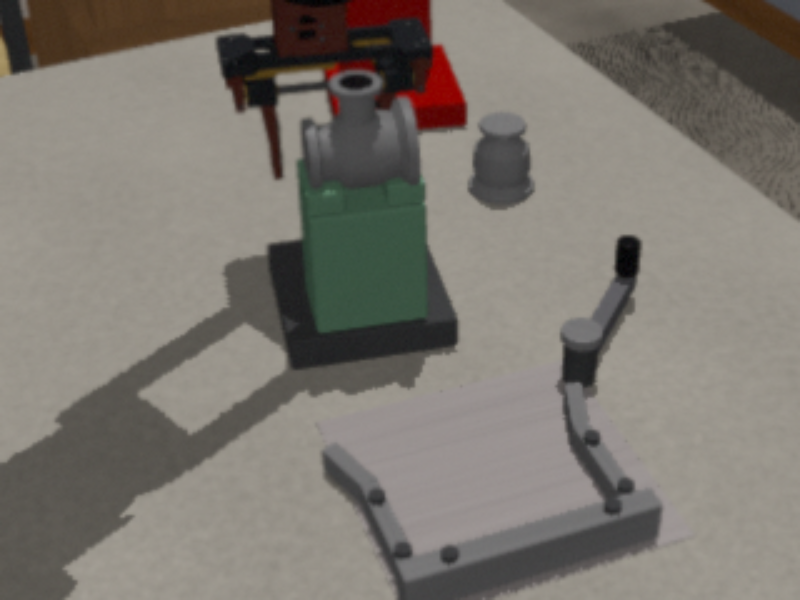

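The fingers hang behind the rear edge with about 24 mm of clearance. The housing at (500, 160) in the crop is well clear. Next: descend, then advance to contact.

{"name": "apply_moves", "arguments": {"rows": [{"x":0,"y":0,"z":-0.025,"wx":0,"wy":0,"wz":0},{"x":0,"y":0,"z":-0.05,"wx":0,"wy":0,"wz":0},{"x":0,"y":0,"z":-0.065,"wx":0,"wy":0,"wz":0},{"x":0,"y":0,"z":-0.07,"wx":0,"wy":0,"wz":0},{"x":-0.001,"y":-0.005,"z":-0.07,"wx":0,"wy":0,"wz":0},{"x":-0.0024,"y":-0.01,"z":-0.07,"wx":0,"wy":0,"wz":0},{"x":-0.0036,"y":-0.015,"z":-0.07,"wx":0,"wy":0,"wz":0},{"x":-0.0043,"y":-0.018,"z":-0.07,"wx":0,"wy":0,"wz":0}]}}

```text
clock: 2.2
tcp_pos: [0.533, 0.2308, 0.0939]
tcp_rot: [[0.971, -0.241, 0.002], [-0.241, -0.971, 0.0], [0.001, -0.001, -1.0]]
ft_force: [0.2, -0.4, 0.2]
width: 0.0876
```

{"name": "apply_moves", "arguments": {"rows": [{"x":-0.0005,"y":-0.002,"z":0,"wx":0,"wy":0,"wz":0},{"x":-0.001,"y":-0.004,"z":0,"wx":0,"wy":0,"wz":0},{"x":-0.0015,"y":-0.006,"z":0,"wx":0,"wy":0,"wz":0},{"x":-0.002,"y":-0.008,"z":0,"wx":0,"wy":0,"wz":0},{"x":-0.0024,"y":-0.01,"z":0,"wx":0,"wy":0,"wz":0},{"x":-0.0029,"y":-0.012,"z":0,"wx":0,"wy":0,"wz":0},{"x":-0.0034,"y":-0.014,"z":0,"wx":0,"wy":0,"wz":0},{"x":-0.0038,"y":-0.016,"z":0,"wx":0,"wy":0,"wz":0}]}}

```text
clock: 2.87
tcp_pos: [0.5307, 0.2179, 0.0937]
tcp_rot: [[0.97, -0.242, 0.005], [-0.242, -0.97, 0.005], [0.004, -0.006, -1.0]]
ft_force: [2.6, 11.8, -0.8]
width: 0.0877
```

{"name": "apply_moves", "arguments": {"rows": [{"x":-0.0005,"y":-0.004,"z":0,"wx":0,"wy":0,"wz":0.3},{"x":-0.001,"y":-0.008,"z":0,"wx":0,"wy":0,"wz":0.6},{"x":-0.0015,"y":-0.012,"z":0,"wx":0,"wy":0,"wz":1.0},{"x":-0.002,"y":-0.016,"z":0,"wx":0,"wy":0,"wz":1.4},{"x":-0.0024,"y":-0.02,"z":0,"wx":0,"wy":0,"wz":1.8},{"x":-0.0028,"y":-0.024,"z":0,"wx":0,"wy":0,"wz":2.2},{"x":-0.0032,"y":-0.028,"z":0,"wx":0,"wy":0,"wz":2.6},{"x":-0.0036,"y":-0.032,"z":0,"wx":0,"wy":0,"wz":3.0}]}}

```text
clock: 3.53
tcp_pos: [0.5263, 0.1858, 0.0937]
tcp_rot: [[0.982, -0.191, 0.003], [-0.191, -0.982, 0.005], [0.002, -0.005, -1.0]]
ft_force: [-1.1, 13.3, 1.5]
width: 0.0877
```

{"name": "apply_moves", "arguments": {"rows": [{"x":-0.0004,"y":-0.004,"z":0,"wx":0,"wy":0,"wz":0.4},{"x":-0.0008,"y":-0.008,"z":0,"wx":0,"wy":0,"wz":0.9},{"x":-0.0012,"y":-0.012,"z":0,"wx":0,"wy":0,"wz":1.4},{"x":-0.0016,"y":-0.016,"z":0,"wx":0,"wy":0,"wz":2.0},{"x":-0.002,"y":-0.02,"z":0,"wx":0,"wy":0,"wz":2.6},{"x":-0.0024,"y":-0.024,"z":0,"wx":0,"wy":0,"wz":3.2},{"x":-0.0028,"y":-0.028,"z":0,"wx":0,"wy":0,"wz":3.8},{"x":-0.0032,"y":-0.032,"z":0,"wx":0,"wy":0,"wz":4.5}]}}

```text
clock: 4.2
tcp_pos: [0.5224, 0.1538, 0.0936]
tcp_rot: [[0.993, -0.114, 0.002], [-0.114, -0.993, 0.005], [0.001, -0.005, -1.0]]
ft_force: [-1.6, 14.4, 4.3]
width: 0.0878
```

```bash
python3 -c "
from h import *
np.set_printoptions(precision=4,suppress=True)
s=robot.sense();print(s['clock'],s['tcp_pos'],s['tcp_rot'],s['ft_force'])
im=snap('top','top2.png')[0]
c=cv2.resize(im[190:340,235:435],None,fx=4,fy=4,interpolation=cv2.INTER_CUBIC)
cv2.imwrite('pics/c3.png',cv2.convertScaleAbs(c,alpha=1.6,beta=10))"
```

```text
4.2 [0.5224 0.1538 0.0936] [[ 0.9935 -0.114   0.0019]
 [-0.114  -0.9935  0.0047]
 [ 0.0014 -0.0049 -1.    ]] [-1.6107 14.3816  4.3205]
```

View pics/c3.png

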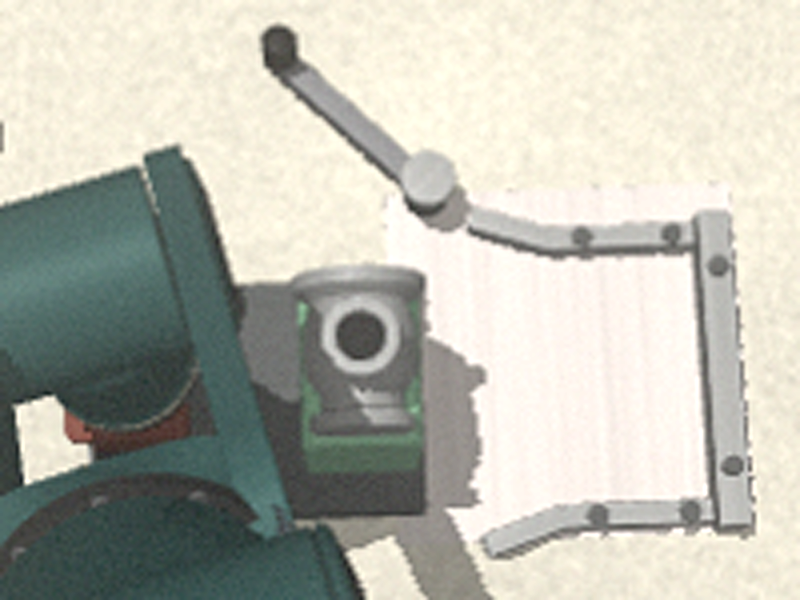

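The fixture now looks nearly square to the station: front-near corner at (424, 514), far edge at y≈284 (crop pixels). I'll work out the offset.

```bash
cat > st.py <<'E'
from h import *
np.set_printoptions(precision=4,suppress=True)
th=np.radians(-96.4);u=np.array([np.cos(th),np.sin(th)]);v=np.array([-u[1],u[0]]);O=np.array([.4997,-.1057])
S=lambda p:np.c_[(p-O)@u,(p-O)@v]
def g(fn,P,z):
    a=load(fn);return S(ray(np.array(P)/4+[235-.375,190-.375],*a[1:],z)[:,:2])
E
python3 -c "
from st import *
print(g('top2.png',[(424,514),(345,517),(250,284),(290,283)],.03))
print(S(np.array([[.5224,.1538]])))"
```

```text
[[-0.1019 -0.0786]
 [-0.1482 -0.0788]
 [-0.2003  0.0623]
 [-0.1763  0.0621]]
[[-0.2604 -0.0064]]
```

Fixture in the station frame: x = −172 mm, y = −8 mm, yaw ≈ 0. Continuing, with a slight drift towards +y.

{"name": "apply_moves", "arguments": {"rows": [{"x":-0.0001,"y":-0.004,"z":0,"wx":0,"wy":0,"wz":0},{"x":-0.0002,"y":-0.0085,"z":0,"wx":0,"wy":0,"wz":0},{"x":-0.0004,"y":-0.013,"z":0,"wx":0,"wy":0,"wz":0},{"x":-0.0005,"y":-0.0175,"z":0,"wx":0,"wy":0,"wz":0},{"x":-0.0006,"y":-0.022,"z":0,"wx":0,"wy":0,"wz":0},{"x":-0.0008,"y":-0.0265,"z":0,"wx":0,"wy":0,"wz":0},{"x":-0.0009,"y":-0.031,"z":0,"wx":0,"wy":0,"wz":0},{"x":-0.001,"y":-0.035,"z":0,"wx":0,"wy":0,"wz":0}]}}

```text
clock: 4.92
tcp_pos: [0.5218, 0.1185, 0.0936]
tcp_rot: [[0.994, -0.114, 0.002], [-0.114, -0.993, 0.004], [0.002, -0.004, -1.0]]
ft_force: [1.4, 13.7, 3.4]
width: 0.0876
```

{"name": "apply_moves", "arguments": {"rows": [{"x":-0.0001,"y":-0.004,"z":0,"wx":0,"wy":0,"wz":0},{"x":-0.0002,"y":-0.0085,"z":0,"wx":0,"wy":0,"wz":0},{"x":-0.0004,"y":-0.013,"z":0,"wx":0,"wy":0,"wz":0},{"x":-0.0005,"y":-0.0175,"z":0,"wx":0,"wy":0,"wz":0},{"x":-0.0006,"y":-0.022,"z":0,"wx":0,"wy":0,"wz":0},{"x":-0.0008,"y":-0.0265,"z":0,"wx":0,"wy":0,"wz":0},{"x":-0.0009,"y":-0.031,"z":0,"wx":0,"wy":0,"wz":0},{"x":-0.001,"y":-0.035,"z":0,"wx":0,"wy":0,"wz":0}]}}

```text
clock: 5.58
tcp_pos: [0.5207, 0.0835, 0.0936]
tcp_rot: [[0.994, -0.114, 0.002], [-0.114, -0.994, 0.004], [0.002, -0.004, -1.0]]
ft_force: [0.6, 14.6, 3.4]
width: 0.0876
```

```bash
python3 -c "
from st import *
s=robot.sense();print(s['clock'],s['tcp_pos'],S(s['tcp_pos'][None,:2]),s['ft_force'])
im=snap('top','top3.png')[0]
c=cv2.resize(im[190:340,235:435],None,fx=4,fy=4,interpolation=cv2.INTER_CUBIC)
cv2.imwrite('pics/c4.png',cv2.convertScaleAbs(c,alpha=1.6,beta=10))"
```

```text
5.5833 [0.5207 0.0835 0.0936] [[-0.1904 -0.0002]] [ 0.5567 14.582   3.4307]
```

View pics/c4.png

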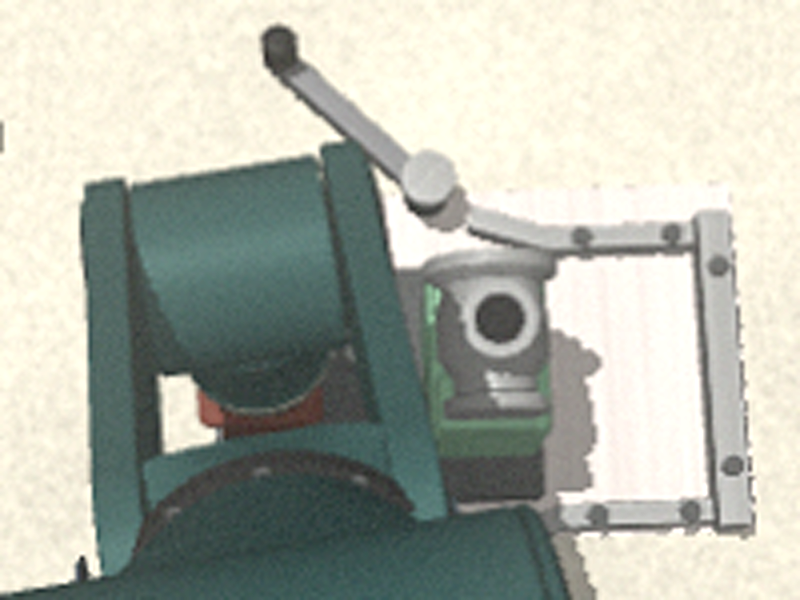

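```bash
python3 -c "
from st import *
print(g('top3.png',[(545,495),(465,499),(410,269)],.03))"
```

```text
[[-0.0304 -0.0701]
 [-0.0775 -0.0707]
 [-0.1043  0.0681]]
```

The plate is centred (y ≈ −1 mm) with about 100 mm to go. Now straight in along the station's x axis.

{"name": "apply_moves", "arguments": {"rows": [{"x":-0.0005,"y":-0.0045,"z":0,"wx":0,"wy":0,"wz":0},{"x":-0.001,"y":-0.0095,"z":0,"wx":0,"wy":0,"wz":0},{"x":-0.0016,"y":-0.0145,"z":0,"wx":0,"wy":0,"wz":0},{"x":-0.0021,"y":-0.0195,"z":0,"wx":0,"wy":0,"wz":0},{"x":-0.0027,"y":-0.0245,"z":0,"wx":0,"wy":0,"wz":0},{"x":-0.0033,"y":-0.0295,"z":0,"wx":0,"wy":0,"wz":0},{"x":-0.0038,"y":-0.0345,"z":0,"wx":0,"wy":0,"wz":0},{"x":-0.0044,"y":-0.039,"z":0,"wx":0,"wy":0,"wz":0}]}}

```text
clock: 6.3
tcp_pos: [0.5166, 0.0443, 0.0936]
tcp_rot: [[0.994, -0.113, 0.003], [-0.113, -0.994, 0.004], [0.002, -0.004, -1.0]]
ft_force: [1.8, 13.6, 4.2]
width: 0.088
```

{"name": "apply_moves", "arguments": {"rows": [{"x":-0.0005,"y":-0.0045,"z":0,"wx":0,"wy":0,"wz":0},{"x":-0.001,"y":-0.0095,"z":0,"wx":0,"wy":0,"wz":0},{"x":-0.0016,"y":-0.0145,"z":0,"wx":0,"wy":0,"wz":0},{"x":-0.0021,"y":-0.0195,"z":0,"wx":0,"wy":0,"wz":0},{"x":-0.0027,"y":-0.0245,"z":0,"wx":0,"wy":0,"wz":0},{"x":-0.0033,"y":-0.0295,"z":0,"wx":0,"wy":0,"wz":0},{"x":-0.0038,"y":-0.0345,"z":0,"wx":0,"wy":0,"wz":0},{"x":-0.0044,"y":-0.039,"z":0,"wx":0,"wy":0,"wz":0}]}}

```text
clock: 6.97
tcp_pos: [0.512, 0.0053, 0.0935]
tcp_rot: [[0.994, -0.113, 0.002], [-0.113, -0.994, 0.003], [0.002, -0.004, -1.0]]
ft_force: [2.1, 14.9, 5.2]
width: 0.0879
```

{"name": "apply_moves", "arguments": {"rows": [{"x":-0.0002,"y":-0.0018,"z":0,"wx":0,"wy":0,"wz":0},{"x":-0.0004,"y":-0.0036,"z":0,"wx":0,"wy":0,"wz":0},{"x":-0.0006,"y":-0.0054,"z":0,"wx":0,"wy":0,"wz":0},{"x":-0.0008,"y":-0.0072,"z":0,"wx":0,"wy":0,"wz":0},{"x":-0.001,"y":-0.009,"z":0,"wx":0,"wy":0,"wz":0},{"x":-0.0012,"y":-0.0108,"z":0,"wx":0,"wy":0,"wz":0},{"x":-0.0014,"y":-0.0125,"z":0,"wx":0,"wy":0,"wz":0},{"x":-0.0016,"y":-0.014,"z":0,"wx":0,"wy":0,"wz":0}]}}

```text
clock: 7.63
tcp_pos: [0.5103, -0.0084, 0.0936]
tcp_rot: [[0.994, -0.113, 0.002], [-0.113, -0.994, 0.004], [0.002, -0.004, -1.0]]
ft_force: [2.3, 15.3, 5.3]
width: 0.0878
```

{"name": "apply_moves", "arguments": {"rows": [{"x":-0.0001,"y":-0.001,"z":0,"wx":0,"wy":0,"wz":0},{"x":-0.0002,"y":-0.002,"z":0,"wx":0,"wy":0,"wz":0},{"x":-0.0003,"y":-0.003,"z":0,"wx":0,"wy":0,"wz":0},{"x":-0.0004,"y":-0.004,"z":0,"wx":0,"wy":0,"wz":0},{"x":-0.0005,"y":-0.005,"z":0,"wx":0,"wy":0,"wz":0},{"x":-0.0006,"y":-0.006,"z":0,"wx":0,"wy":0,"wz":0},{"x":-0.0007,"y":-0.007,"z":0,"wx":0,"wy":0,"wz":0},{"x":-0.0008,"y":-0.007,"z":0,"wx":0,"wy":0,"wz":0}]}}

```text
clock: 8.3
tcp_pos: [0.5095, -0.0155, 0.0935]
tcp_rot: [[0.994, -0.113, 0.002], [-0.113, -0.994, 0.003], [0.002, -0.004, -1.0]]
ft_force: [1.5, 14.5, 6.0]
width: 0.0879
```

{"name": "apply_moves", "arguments": {"rows": [{"x":0,"y":-0.0004,"z":0,"wx":0,"wy":0,"wz":0},{"x":-0.0001,"y":-0.0008,"z":0,"wx":0,"wy":0,"wz":0},{"x":-0.0001,"y":-0.0012,"z":0,"wx":0,"wy":0,"wz":0},{"x":-0.0002,"y":-0.0016,"z":0,"wx":0,"wy":0,"wz":0},{"x":-0.0002,"y":-0.002,"z":0,"wx":0,"wy":0,"wz":0},{"x":-0.0002,"y":-0.002,"z":0,"wx":0,"wy":0,"wz":0},{"x":-0.0002,"y":-0.002,"z":0,"wx":0,"wy":0,"wz":0},{"x":-0.0002,"y":-0.002,"z":0,"wx":0,"wy":0,"wz":0}]}}

```text
clock: 8.97
tcp_pos: [0.5095, -0.0159, 0.0936]
tcp_rot: [[0.993, -0.114, 0.003], [-0.114, -0.993, 0.006], [0.002, -0.006, -1.0]]
ft_force: [4.8, 23.9, 6.3]
width: 0.0879
```

{"name": "apply_moves", "arguments": {"rows": [{"x":0,"y":-0.0005,"z":0,"wx":0,"wy":0,"wz":0},{"x":-0.0001,"y":-0.001,"z":0,"wx":0,"wy":0,"wz":0},{"x":-0.0001,"y":-0.0015,"z":0,"wx":0,"wy":0,"wz":0},{"x":-0.0001,"y":-0.0015,"z":0,"wx":0,"wy":0,"wz":0},{"x":-0.0001,"y":-0.0015,"z":0,"wx":0,"wy":0,"wz":0},{"x":-0.0001,"y":-0.0015,"z":0,"wx":0,"wy":0,"wz":0},{"x":-0.0001,"y":-0.0015,"z":0,"wx":0,"wy":0,"wz":0},{"x":-0.0001,"y":-0.0015,"z":0,"wx":0,"wy":0,"wz":0}]}}

```text
clock: 9.63
tcp_pos: [0.5093, -0.0161, 0.0936]
tcp_rot: [[0.993, -0.114, 0.003], [-0.114, -0.993, 0.007], [0.002, -0.008, -1.0]]
ft_force: [4.8, 31.5, 6.4]
width: 0.0882
```

```bash
python3 -c "
from st import *
s=robot.sense();print(s['clock'],s['tcp_pos'],S(s['tcp_pos'][None,:2]),s['ft_force'],s['moment'])
im=snap('top','top4.png')[0]
c=cv2.resize(im[190:340,235:435],None,fx=4,fy=4,interpolation=cv2.INTER_CUBIC)
cv2.imwrite('pics/c5.png',cv2.convertScaleAbs(c,alpha=1.6,beta=10))"
```

```text
9.6333 [ 0.5093 -0.0161  0.0936] [[-0.0901 -0.0004]] [ 4.8404 31.4599  6.3775] [ 5.3433 -0.7441  0.5585]
```

View pics/c5.png

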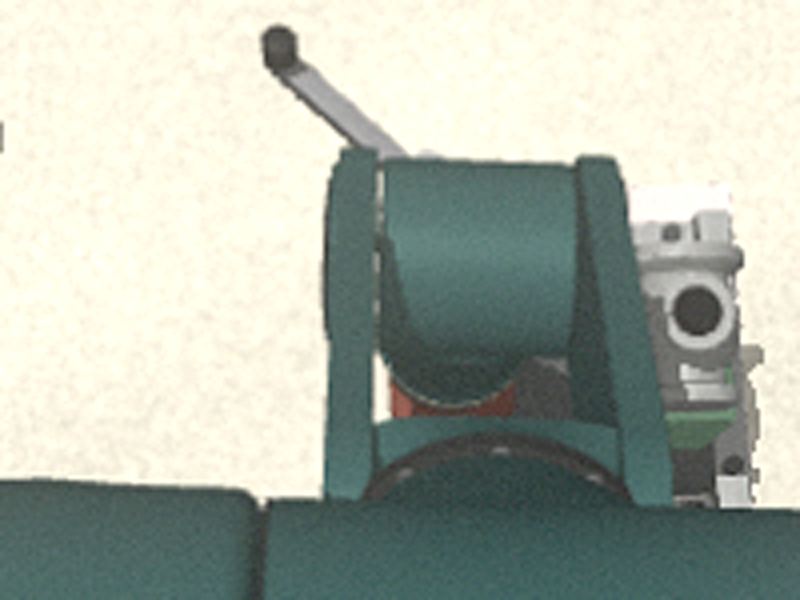

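The force rose from 15 N to 31 N while the tool stayed put, and the TCP sits at station x = −90 mm, where home predicts about −89. The fixture is home. The latch is at about 2.3 rad. Next I retreat, rise and go to the latch grip.

{"name": "apply_moves", "arguments": {"rows": [{"x":0.001,"y":0.008,"z":0,"wx":0,"wy":0,"wz":0},{"x":0.002,"y":0.02,"z":0,"wx":0,"wy":0,"wz":0},{"x":0.004,"y":0.035,"z":0,"wx":0,"wy":0,"wz":0},{"x":0.005,"y":0.045,"z":0.02,"wx":0,"wy":0,"wz":0},{"x":0.005,"y":0.045,"z":0.05,"wx":0,"wy":0,"wz":0},{"x":0.005,"y":0.045,"z":0.08,"wx":0,"wy":0,"wz":0},{"x":0.005,"y":0.045,"z":0.11,"wx":0,"wy":0,"wz":0},{"x":0.03,"y":0.05,"z":0.12,"wx":0,"wy":0,"wz":0}]}}

```text
clock: 10.35
tcp_pos: [0.5357, 0.0289, 0.2162]
tcp_rot: [[0.994, -0.111, -0.0], [-0.111, -0.994, -0.001], [-0.0, 0.001, -1.0]]
ft_force: [-0.0, 0.3, 0.2]
width: 0.088
```

{"name": "apply_moves", "arguments": {"rows": [{"x":0.03,"y":0.004,"z":0,"wx":0,"wy":0,"wz":0},{"x":0.06,"y":0.008,"z":0,"wx":0,"wy":0,"wz":0},{"x":0.09,"y":0.012,"z":0,"wx":0,"wy":0,"wz":0},{"x":0.12,"y":0.014,"z":0,"wx":0,"wy":0,"wz":0},{"x":0.15,"y":0.015,"z":0,"wx":0,"wy":0,"wz":0},{"x":0.17,"y":0.015,"z":0,"wx":0,"wy":0,"wz":0},{"x":0.181,"y":0.015,"z":0,"wx":0,"wy":0,"wz":0},{"x":0.181,"y":0.015,"z":0,"wx":0,"wy":0,"wz":0}]}}

```text
clock: 11.02
tcp_pos: [0.7217, 0.0439, 0.2123]
tcp_rot: [[0.994, -0.112, 0.002], [-0.112, -0.994, -0.0], [0.002, 0.0, -1.0]]
ft_force: [0.8, -0.2, -0.5]
width: 0.0877
```

```bash
python3 -c "
from st import *
s=robot.sense();print(s['clock'],s['tcp_pos'],S(s['tcp_pos'][None,:2]),s['ft_force'],s['moment'])
im=snap('wrist','w1.png')[0]
im2=snap('side','side2.png')[0]
c=cv2.resize(im2[120:360,150:470],None,fx=1.25,fy=1.25)
cv2.imwrite('pics/c6.png',np.hstack([cv2.resize(im,(400,300)),c]))"
```

```text
11.0167 [0.7217 0.0439 0.2123] [[-0.1734  0.2039]] [ 0.7748 -0.1651 -0.5054] [-0.0588  0.0739  0.0142]
```

View pics/c6.png

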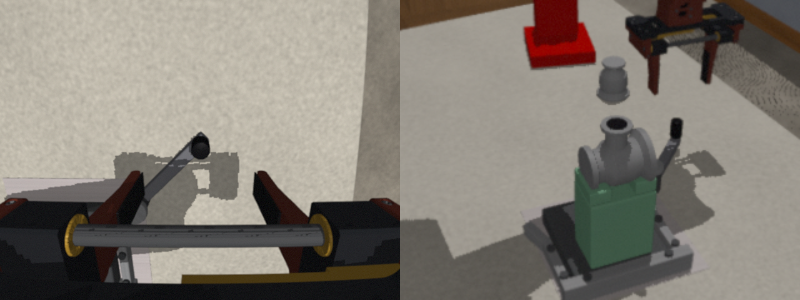

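The wrist view shows the grip top at about (320, 234) in full-size pixels, between the fingers. The side view shows the fixture upright in the station.

```bash
python3 -c "
from st import *
a=load('w1.png');g0=cv2.cvtColor(a[0],cv2.COLOR_BGR2GRAY)
m=np.zeros_like(g0);m[190:275,270:370]=(g0[190:275,270:370]<45)
n,l,s,c=cv2.connectedComponentsWithStats(m);print(s,c)
for z in (.028,.062): print(z,ray([(320,240),(320,224),(320,232)],*a[1:],z))
"
```

```text
[[     0      0    640    480 306278]
 [   306    217     29     38    917]
 [   301    231      1      1      1]
 [   280    252      1      1      1]
 [   276    256      1      2      2]
 [   271    261      1      1      1]] [[319.4995 239.5115]
 [319.8822 235.5823]
 [301.     231.    ]
 [280.     252.    ]
 [276.     256.5   ]
 [271.     261.    ]]
0.028 [[0.724  0.0394 0.028 ]
 [0.7255 0.0523 0.028 ]
 [0.7247 0.0459 0.028 ]]
0.062 [[0.7249 0.05   0.062 ]
 [0.7261 0.0613 0.062 ]
 [0.7255 0.0557 0.062 ]]
```

{"name": "apply_moves", "arguments": {"rows": [{"x":0.002,"y":0.006,"z":-0.02,"wx":0,"wy":0,"wz":0},{"x":0.002,"y":0.006,"z":-0.045,"wx":0,"wy":0,"wz":0},{"x":0.002,"y":0.006,"z":-0.07,"wx":0,"wy":0,"wz":0},{"x":0.002,"y":0.006,"z":-0.085,"wx":0,"wy":0,"wz":0},{"x":0.002,"y":0.006,"z":-0.095,"wx":0,"wy":0,"wz":0},{"x":0.002,"y":0.006,"z":-0.098,"wx":0,"wy":0,"wz":0},{"x":0.002,"y":0.006,"z":-0.098,"wx":0,"wy":0,"wz":0},{"x":0.002,"y":0.006,"z":-0.098,"wx":0,"wy":0,"wz":0}]}}

```text
clock: 11.78
tcp_pos: [0.7217, 0.0499, 0.1157]
tcp_rot: [[0.994, -0.112, 0.001], [-0.112, -0.994, -0.0], [0.001, -0.0, -1.0]]
ft_force: [0.2, 0.6, -0.2]
width: 0.088
```

{"name": "apply_moves", "arguments": {"rows": [{"x":0,"y":0,"z":0,"wx":0,"wy":0,"wz":0},{"x":0,"y":0,"z":0,"wx":0,"wy":0,"wz":0},{"x":0,"y":0,"z":0,"wx":0,"wy":0,"wz":0},{"x":0,"y":0,"z":0,"wx":0,"wy":0,"wz":0},{"x":0,"y":0,"z":0,"wx":0,"wy":0,"wz":0},{"x":0,"y":0,"z":0,"wx":0,"wy":0,"wz":0},{"x":0,"y":0,"z":0,"wx":0,"wy":0,"wz":0},{"x":0,"y":0,"z":0,"wx":0,"wy":0,"wz":0}], "hand": 0, "newtons": 15}}

```text
clock: 12.45
tcp_pos: [0.7214, 0.0499, 0.1146]
tcp_rot: [[0.994, -0.111, -0.0], [-0.111, -0.994, -0.0], [-0.0, 0.0, -1.0]]
ft_force: [-0.8, -0.5, -0.2]
width: 0.0377
```

{"name": "apply_moves", "arguments": {"rows": [{"x":0,"y":0,"z":0,"wx":0,"wy":0,"wz":0},{"x":0,"y":0,"z":0,"wx":0,"wy":0,"wz":0},{"x":0,"y":0,"z":0,"wx":0,"wy":0,"wz":0},{"x":0,"y":0,"z":0,"wx":0,"wy":0,"wz":0},{"x":0,"y":0,"z":0,"wx":0,"wy":0,"wz":0},{"x":0,"y":0,"z":0,"wx":0,"wy":0,"wz":0},{"x":0,"y":0,"z":0,"wx":0,"wy":0,"wz":0},{"x":0,"y":0,"z":0,"wx":0,"wy":0,"wz":0}]}}

```text
clock: 13.12
tcp_pos: [0.7223, 0.0503, 0.1149]
tcp_rot: [[0.994, -0.112, 0.002], [-0.112, -0.994, 0.001], [0.002, -0.001, -1.0]]
ft_force: [4.5, 2.7, -1.0]
width: 0.0218
```

```bash
python3 -c "
from st import *
s=robot.sense();p=s['tcp_pos'][:2];print(p,s['width'],s['ft_force'])
piv=np.array([.6275,-.0275]);d=p-piv;print(np.linalg.norm(d))
a0=np.degrees(np.arctan2(-(d@u),-(d@v)));print('angle',a0)
# command waypoints relative to now, angle steps
for a in np.r_[np.arange(a0,0,-5),0,-3]:
  r=.121;q=piv+r*(-np.sin(np.radians(a))*u-np.cos(np.radians(a))*v)
  print(round(a,1),np.round(q-p,4))
"
```

```text
[0.7223 0.0503] 0.021756082874603802 [ 4.5296  2.6833 -1.0008]
0.12269076321858335
angle 134.21800451375836
134.2 [-0.0013 -0.0011]
129.2 [-0.0084  0.0068]
124.2 [-0.0161  0.014 ]
119.2 [-0.0244  0.0205]
114.2 [-0.0332  0.0263]
109.2 [-0.0425  0.0313]
104.2 [-0.0522  0.0354]
99.2 [-0.0623  0.0387]
94.2 [-0.0725  0.0411]
89.2 [-0.083   0.0426]
84.2 [-0.0935  0.0431]
79.2 [-0.1041  0.0428]
74.2 [-0.1146  0.0415]
69.2 [-0.1249  0.0394]
64.2 [-0.135   0.0363]
59.2 [-0.1448  0.0324]
54.2 [-0.1542  0.0276]
49.2 [-0.1632  0.022 ]
44.2 [-0.1716  0.0157]
39.2 [-0.1795  0.0086]
34.2 [-0.1867  0.0009]
29.2 [-0.1932 -0.0074]
24.2 [-0.199  -0.0162]
19.2 [-0.2039 -0.0255]
14.2 [-0.2081 -0.0352]
9.2 [-0.2114 -0.0453]
4.2 [-0.2138 -0.0556]
0.0 [-0.2151 -0.0644]
-3.0 [-0.2156 -0.0707]
```

Grip held: opening 21.8 mm against the 22 mm expected, radius 123 mm, latch ≈ 134°. Now swinging it along the arc.

{"name": "apply_moves", "arguments": {"rows": [{"x":-0.0071,"y":0.0079,"z":0,"wx":0,"wy":0,"wz":0},{"x":-0.0148,"y":0.0151,"z":0,"wx":0,"wy":0,"wz":0},{"x":-0.0231,"y":0.0216,"z":0,"wx":0,"wy":0,"wz":0},{"x":-0.0319,"y":0.0274,"z":0,"wx":0,"wy":0,"wz":0},{"x":-0.0412,"y":0.0324,"z":0,"wx":0,"wy":0,"wz":0},{"x":-0.0509,"y":0.0365,"z":0,"wx":0,"wy":0,"wz":0},{"x":-0.061,"y":0.0398,"z":0,"wx":0,"wy":0,"wz":0},{"x":-0.0712,"y":0.0422,"z":0,"wx":0,"wy":0,"wz":0}]}}

```text
clock: 13.78
tcp_pos: [0.6502, 0.0924, 0.1151]
tcp_rot: [[0.994, -0.111, 0.001], [-0.111, -0.994, -0.0], [0.001, 0.0, -1.0]]
ft_force: [1.6, 0.8, 2.6]
width: 0.0217
```

{"name": "apply_moves", "arguments": {"rows": [{"x":-0.0105,"y":0.0015,"z":0,"wx":0,"wy":0,"wz":0},{"x":-0.021,"y":0.002,"z":0,"wx":0,"wy":0,"wz":0},{"x":-0.0316,"y":0.0017,"z":0,"wx":0,"wy":0,"wz":0},{"x":-0.0421,"y":0.0004,"z":0,"wx":0,"wy":0,"wz":0},{"x":-0.0524,"y":-0.0017,"z":0,"wx":0,"wy":0,"wz":0},{"x":-0.0625,"y":-0.0048,"z":0,"wx":0,"wy":0,"wz":0},{"x":-0.0723,"y":-0.0087,"z":0,"wx":0,"wy":0,"wz":0},{"x":-0.0817,"y":-0.0135,"z":0,"wx":0,"wy":0,"wz":0}]}}

```text
clock: 14.45
tcp_pos: [0.5679, 0.0781, 0.1151]
tcp_rot: [[0.994, -0.111, 0.001], [-0.111, -0.994, -0.0], [0.001, 0.0, -1.0]]
ft_force: [3.2, -0.5, 4.6]
width: 0.0214
```

{"name": "apply_moves", "arguments": {"rows": [{"x":-0.009,"y":-0.0056,"z":0,"wx":0,"wy":0,"wz":0},{"x":-0.0174,"y":-0.0119,"z":0,"wx":0,"wy":0,"wz":0},{"x":-0.0253,"y":-0.019,"z":0,"wx":0,"wy":0,"wz":0},{"x":-0.0325,"y":-0.0267,"z":0,"wx":0,"wy":0,"wz":0},{"x":-0.039,"y":-0.035,"z":0,"wx":0,"wy":0,"wz":0},{"x":-0.0448,"y":-0.0438,"z":0,"wx":0,"wy":0,"wz":0},{"x":-0.0497,"y":-0.0531,"z":0,"wx":0,"wy":0,"wz":0},{"x":-0.0539,"y":-0.0628,"z":0,"wx":0,"wy":0,"wz":0}]}}

```text
clock: 15.12
tcp_pos: [0.5152, 0.0149, 0.1151]
tcp_rot: [[0.994, -0.111, 0.003], [-0.111, -0.994, -0.0], [0.003, 0.0, -1.0]]
ft_force: [7.0, 0.4, 2.2]
width: 0.0216
```

{"name": "apply_moves", "arguments": {"rows": [{"x":-0.001,"y":-0.005,"z":0,"wx":0,"wy":0,"wz":0},{"x":-0.002,"y":-0.01,"z":0,"wx":0,"wy":0,"wz":0},{"x":-0.003,"y":-0.015,"z":0,"wx":0,"wy":0,"wz":0},{"x":-0.004,"y":-0.02,"z":0,"wx":0,"wy":0,"wz":0},{"x":-0.0045,"y":-0.024,"z":0,"wx":0,"wy":0,"wz":0},{"x":-0.005,"y":-0.027,"z":0,"wx":0,"wy":0,"wz":0},{"x":-0.0055,"y":-0.029,"z":0,"wx":0,"wy":0,"wz":0},{"x":-0.0055,"y":-0.03,"z":0,"wx":0,"wy":0,"wz":0}]}}

```text
clock: 15.78
tcp_pos: [0.5103, -0.0121, 0.115]
tcp_rot: [[0.993, -0.115, 0.003], [-0.115, -0.993, 0.005], [0.003, -0.005, -1.0]]
ft_force: [7.2, 18.5, 4.8]
width: 0.0215
```

{"name": "apply_moves", "arguments": {"rows": [{"x":0,"y":-0.0005,"z":0,"wx":0,"wy":0,"wz":0},{"x":0,"y":-0.001,"z":0,"wx":0,"wy":0,"wz":0},{"x":0,"y":-0.0015,"z":0,"wx":0,"wy":0,"wz":0},{"x":0,"y":-0.002,"z":0,"wx":0,"wy":0,"wz":0},{"x":0,"y":-0.0025,"z":0,"wx":0,"wy":0,"wz":0},{"x":0,"y":-0.003,"z":0,"wx":0,"wy":0,"wz":0},{"x":0,"y":-0.003,"z":0,"wx":0,"wy":0,"wz":0},{"x":0,"y":-0.003,"z":0,"wx":0,"wy":0,"wz":0}]}}

```text
clock: 16.45
tcp_pos: [0.51, -0.0147, 0.1149]
tcp_rot: [[0.993, -0.115, 0.003], [-0.115, -0.993, 0.005], [0.002, -0.005, -1.0]]
ft_force: [8.3, 17.2, 4.9]
width: 0.0217
```

The TCP is at station x ≈ −92 mm, the pivot's own x, and it meets stop resistance, so the latch is at about 0. I'll release, rise and check.

{"name": "apply_moves", "arguments": {"rows": [{"x":0,"y":0.001,"z":0,"wx":0,"wy":0,"wz":0},{"x":0,"y":0.001,"z":0,"wx":0,"wy":0,"wz":0},{"x":0,"y":0.001,"z":0,"wx":0,"wy":0,"wz":0},{"x":0,"y":0.001,"z":0,"wx":0,"wy":0,"wz":0},{"x":0,"y":0.001,"z":0,"wx":0,"wy":0,"wz":0},{"x":0,"y":0.001,"z":0,"wx":0,"wy":0,"wz":0},{"x":0,"y":0.001,"z":0,"wx":0,"wy":0,"wz":0},{"x":0,"y":0.001,"z":0,"wx":0,"wy":0,"wz":0}], "hand": 0.06}}

```text
clock: 17.12
tcp_pos: [0.509, -0.0163, 0.1146]
tcp_rot: [[0.994, -0.112, -0.0], [-0.112, -0.994, 0.0], [-0.0, 0.0, -1.0]]
ft_force: [-0.6, 0.3, 0.9]
width: 0.0599
```

{"name": "apply_moves", "arguments": {"rows": [{"x":0,"y":0,"z":0.01,"wx":0,"wy":0,"wz":0},{"x":0,"y":0,"z":0.03,"wx":0,"wy":0,"wz":0},{"x":0,"y":0,"z":0.06,"wx":0,"wy":0,"wz":0},{"x":0,"y":0.02,"z":0.09,"wx":0,"wy":0,"wz":0},{"x":0,"y":0.055,"z":0.11,"wx":0,"wy":0,"wz":0},{"x":0,"y":0.095,"z":0.12,"wx":0,"wy":0,"wz":0},{"x":0,"y":0.135,"z":0.12,"wx":0,"wy":0,"wz":0},{"x":0,"y":0.175,"z":0.12,"wx":0,"wy":0,"wz":0}]}}

```text
clock: 17.78
tcp_pos: [0.5095, 0.1605, 0.2369]
tcp_rot: [[0.994, -0.112, 0.003], [-0.112, -0.994, 0.001], [0.003, -0.001, -1.0]]
ft_force: [0.1, -0.8, 0.4]
width: 0.0599
```

{"name": "apply_moves", "arguments": {"rows": [{"x":0,"y":0.04,"z":0,"wx":0,"wy":0,"wz":0},{"x":0,"y":0.08,"z":0,"wx":0,"wy":0,"wz":0},{"x":0,"y":0.11,"z":0,"wx":0,"wy":0,"wz":0},{"x":0,"y":0.13,"z":0,"wx":0,"wy":0,"wz":0},{"x":0,"y":0.13,"z":0,"wx":0,"wy":0,"wz":0},{"x":0,"y":0.13,"z":0,"wx":0,"wy":0,"wz":0},{"x":0,"y":0.13,"z":0,"wx":0,"wy":0,"wz":0},{"x":0,"y":0.13,"z":0,"wx":0,"wy":0,"wz":0}]}}

```text
clock: 18.45
tcp_pos: [0.509, 0.2875, 0.2348]
tcp_rot: [[0.994, -0.113, -0.0], [-0.113, -0.994, -0.001], [-0.0, 0.001, -1.0]]
ft_force: [-0.5, -0.0, 0.6]
width: 0.0601
```

```bash
python3 -c "
from st import *
im=snap('top','top5.png')[0]
c=cv2.resize(im[190:340,235:435],None,fx=4,fy=4,interpolation=cv2.INTER_CUBIC)
cv2.imwrite('pics/c7.png',cv2.convertScaleAbs(c,alpha=1.6,beta=10))
for b in ((445,170,520,310),(200,195,240,245)):
  A=load('top0.png')[0][b[1]:b[3],b[0]:b[2]];B=im[b[1]:b[3],b[0]:b[2]];print('bystander diff',np.abs(A.astype(int)-B).max(),np.abs(A.astype(int)-B).mean())"
```

```text
bystander diff 27 18.191714285714287
bystander diff 27 16.727166666666665
```

View pics/c7.png

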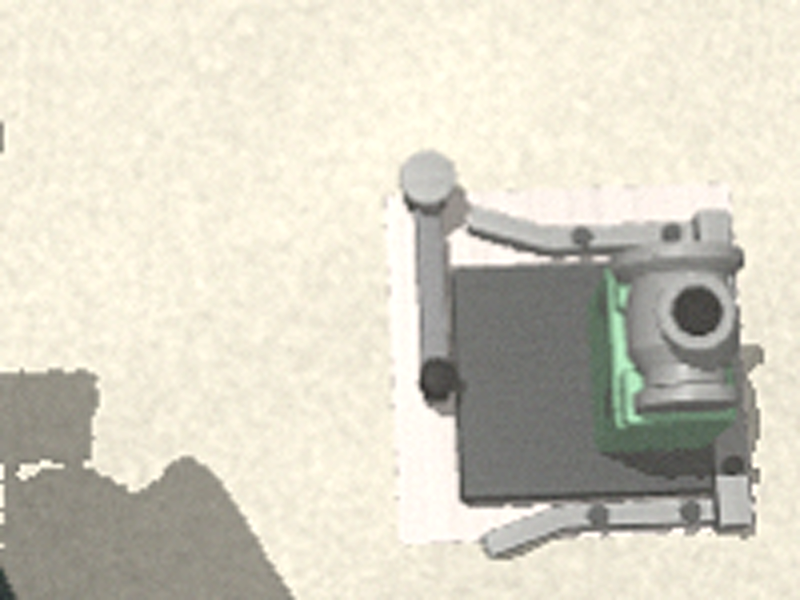

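The view shows the bar across the lane behind the plate, with the plate between the rails. The bystander differences are an even brightness shift (max 27, mean 17–18), so nothing moved there. I'll check the numbers.

```bash
python3 -c "
from st import *
r=g('top5.png',[(453,267),(461,499),(680,494),(600,265)],.03);print(r);e=r[0]-r[1];print('yaw deg',np.degrees(np.arctan2(-e[0],e[1])))
p=g('top5.png',[(428,178)],.05)[0];q=g('top5.png',[(438,377)],.062)[0];d=q-p;print('latch',d,np.arctan2(-d[0],-d[1]))
"
```

```text
[[-0.0785  0.0684]
 [-0.0798 -0.0706]
 [ 0.0492 -0.0725]
 [ 0.0098  0.0665]]
yaw deg -0.5603888851284654
latch [ 0.0003 -0.1215] -0.0026911504702790776
```

Everything is within tolerance: rear edge at x ≈ −79 mm (home is −80), y ≈ −1 mm, yaw ≈ −0.6° and latch ≈ 0.00 rad. Handing in.

```bash
python3 -c "
from bench import robot
print(robot.hand_in())"
```

```text
the job is handed in; nothing more can be done
None
```

I pushed the fixture home against the end stop with the open fingers low on the base plate's rear edge, turning it square on the way. Then I gripped the latch knob and swung the bar shut, let go, backed away and handed in at about 18 s. The hand-in gave no verdict.

- **Fixture:** in the last top view the plate's rear edge is at x ≈ −79 mm (home is −80), y is about −1 mm and yaw about −0.6°. At the stop the push force rose from 15 N to 31 N with the tool held still.
- **Latch:** it measures about 0.00 rad, and the arm is well clear of everything. While closing, the last few millimetres met 17–18 N. I took this as the hard stop with the pads slipping on the knob. The bar touching the plate would have felt similar, but it did not change the result.
- **Bystanders:** the areas of the top picture around them differ from the first one only by an even brightness shift, so they were not moved.
- **Disagreements:** two estimates of the knob's x position differed by about 4 mm, and the grasp absorbed it. My first two move calls were refused for missing keys and moved nothing.

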